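Cover the dish with the thin porcelain bell

TASK

Cover the small dish of chillies on the round wooden board with the white porcelain bell, so that the bell stands flat on the board with the dish under it. The porcelain is thin: hold it by its handle with a light grip, keep it upright, and set it down softly, letting go only when it is down; do not drop it or press it. Do not shift the dish or disturb the jar, the mug and the pepper mill.

Things in the scene. Friction and masses are not known exactly. Their poses are not given: they have to be found in the camera images.
- cover: thin white porcelain bell (food cover), rigid, about 0.18 to 0.34 kg, upright on the counter: round, open below, 136 mm across outside and 128 mm inside at its lower rim, narrowing upward; shell 80 mm high, with a flat bar handle on top 116.5 mm. Spoiled if set down or pressed on board or counter with over 50 N, or let go in the air. Origin: centre of the lower rim; z up, x along the bar
- handle (a point): middle of the bell's bar handle, on its axis, 101.5 mm above the rim. The bar is 46 mm long (bell's x), 16 mm thick (bell's y), 30 mm high, from 86.5 to 116.5 mm above the rim: pinch it from above across the 16 mm. It cracks when pinched with more than about 50 N a finger; 20 N a finger carries the bell safely
- board: round wooden serving board, 220 mm across, 20 mm thick, that does not move. Origin: centre of its underside, on the counter; its top is 20 mm above
- dish: small glazed dish with red chillies, 93 mm across, 21 mm high, 0.12 kg, loose, standing on the board, not always in its middle. Origin: centre of its underside
- jar: glass jar with a white lid, 60 mm across, 100 mm high, loose. Bystander. Origin: centre of its underside
- mug: grey-blue mug, 84 mm across without its handle, 94 mm high, loose. Bystander. Origin: underside
- mill: wooden pepper mill, 58 mm across, 160 mm high, loose. Bystander. Origin: centre of its underside
- counter_top: the grey kitchen counter, fixed; its flat top, on which everything stands, is at height 0 (its origin marks nothing)

How it is judged:
By the outcome, as a careful person would: the job done as asked, in the order asked, and still so for the second after the job is handed in, with the robot touching nothing.
It also fails if it takes over 46 s, if anything falls off the work surface, if the arm or the gripper's body presses on something with over 40 N, if the wrist force passes 120 N, or if a joint passes its speed limit or range.

ROBOT

A 6-joint arm with a two-finger parallel gripper is mounted at the origin on a cart in front of the work surface, level with it; the furniture and walls round the work are solid. World frame = base frame: x ahead of the robot, y to its left, z up, the work surface at z = 0. Lengths are in mm, angles in rad, forces in N, time in s.
With the tool pointing down it reaches from about 350 to 1000 mm from the base axis. Payload 7.1 kg.
Tool frame: the origin (TCP) lies between the finger pads; the fingertips stand 22 mm ahead of it and the grasp point (between the pads) lies 3 mm ahead of it; z points along the fingers, y is the line along which they close (so a half turn about z gives the same grasp; the last joint's range is limited). The gripper opens to 85 mm and grips with 20 to 120 N. Pads are 22 mm wide; open, the fingers measure 114 mm over their backs; the gripper's body (76 mm by 85 mm) begins 54 mm behind the grasp point. The pads swing forward as they close: fully open they stand 13 mm farther back than shut.
Start: joints at [-1.158, 0.423, 1.63, -0, 1.089, -0.019], TCP at [261.581, -567.609, 253.319] pointing down, gripper open.
Joint ranges: [-3, 3], [-0.9, 2.11], [0.09, 2.58], [-1.31, 4.45], [0.11, 2.69], [-2.54, 2.54]. Speed limits (rad/s): [2.39, 2.39, 3.01, 3.14, 3.14, 3.14].

INTERFACE

Orientations are given as a rotation vector (axis times angle).
In Python, from station import get_obs, snapshot, camera_params, finish_job gives the robot as it stands.
- The arm moves only by the tool play_rows, never from a script. Its argument "rows" is a list of rows, each an object with "offset": the shift along the tool's x, y, z in units of 0.15 m (1.0 is 0.15 m), a list of three; "rot": the turn, a rotation vector about the tool's x, y, z in units of 2 rad (1.0 is 2 rad), a list of three. A call has 1 to 5 rows; each row is the pose to reach, as a shift and turn from the pose commanded when the call began, along the tool's axes at that moment; what a row does not reach only later rows make up. A row lasts 1/10 s, in which the tool goes at most 50 mm and 8.59 degrees, less where a joint would pass 70% of its speed; a pose out of reach is approached as far as the arm can. A call with a number of a shift or a turn outside -1 to 1 is refused whole. A call with a gripper value outside its range is refused whole. "fingers" is the opening, from -1 (shut) to 1 (fully open), so that 0 is half open, set as the call begins (left out, the last holds). The fingers move at their own pace and stop on an object; the grip force is fixed at half the most. Time passes only in rows, so rows that repeat a pose let the fingers close. It gives the time, the measured TCP pose, the force, the opening and the grip force at its end, in the units of the state.
- get_obs(): the state, without advancing time (a new reading comes with each control period).
- snapshot(name): name is "scene" or "top" or "wrist"; returns the picture (480x640x3 uint8, blue, green, red); there is no depth.
- camera_params(name): a dict with "vertical_fov" (degrees; the focal length in pixels is half the picture's height over the tangent of half this angle, whatever the lens; pixels are square), "cx", "cy" (the principal point, pixels), "R" (3x3) and "t" (3): a world point X has camera coordinates R X + t; the wrist camera has in their place "mount" (4x4, takes a point from camera to tool coordinates, whose origin is the TCP and whose axes are the flange's). Camera axes: x right, y down, z forward; pixel columns grow to the right and rows downward; lengths in mm; the calibration is good to about 2 mm. A picture is of the moment at which its call begins: read the wrist's pose just before it. camera_params takes no time and is no camera call.
- finish_job(): hands the job in; it is judged then, once.
The state is a dict: "t": time; "qpos": joint angles; "dq": joint speeds; "joint_efforts": joint torques, N m; "eef_pos": TCP position; "ee_rot": TCP orientation; "force": force on the tool from outside, world axes, zero at the start; "wrist_torque": the same for the moment, N m; "gripper_width": finger opening in mm; "grasp_force": force on a finger pad.
Only numpy, scipy, OpenCV 4.12 (cv2) and the standard library are available. Lean on these libraries where they do the work, as an engineer would, in place of code of your own. Each camera call takes 0.05 s, during which the arm holds its last target. There are 200 camera calls.

## Working session

There is one attempt and no reset: what is moved stays moved. The work goes in short steps, Python scripts to look and compute and a tool call to move; the robot and the scene stay as the last step left them, time stands still between calls to the robot, and variables do not carry over. Pictures are saved under pics/ and viewed, at most 10 in all, crops included, and the job is handed in when it is done.

Besides the shell and the picture viewer there is one more tool, called as name(argument=value, ...) on one line, values as JSON. play_rows: Moves the arm, as the interface text tells. Its arguments: {"type":"object","properties":{"rows":{"type":"array"},"fingers":{"type":"number"}},"required":["rows"]}

```bash
mkdir -p pics
python3 - <<'E'
from station import *
import cv2,numpy as np
o=get_obs();print(o)
for n in("scene","top"):
    cv2.imwrite(f"pics/{n}0.png",snapshot(n)); print(n,camera_params(n))
print(camera_params("wrist"))
E
```

```text
{'t': 0.0, 'qpos': array([-1.15802800e+00,  4.23834605e-01,  1.63075505e+00, -1.84345344e-05,
        1.08863052e+00, -1.90343290e-02]), 'dq': array([ 0.00033362, -0.00031058,  0.00093121, -0.00025718,  0.00038796,
       -0.00072295]), 'joint_efforts': array([-2.20198883e-03, -5.57385385e+01, -2.81740165e+01, -2.49393901e-05,
        7.26567159e-03, -6.21464642e-05]), 'eef_pos': array([ 261.34378549, -567.12191164,  252.52402061]), 'ee_rot': array([-3.06709766e+00, -6.72688735e-01,  5.24930528e-04]), 'force': array([-0.05611626, -0.42218137,  0.38915715]), 'wrist_torque': array([ 0.00766617,  0.02155293, -0.00644735]), 'grasp_force': 0.0, 'gripper_width': 85.11904352181398}
scene {'vertical_fov': 44.28464994686124, 'cx': 317.7154657403916, 'cy': 249.7544205306646, 'R': array([[-0.89623278, -0.44330632,  0.01569435],
       [-0.2528238 ,  0.48142278, -0.83923312],
       [ 0.36448173, -0.75611613, -0.54354527]]), 't': array([ 452.3548649 ,  256.18015294, 1458.45226194])}
top {'vertical_fov': 51.80820311853333, 'cx': 328.5593464714681, 'cy': 239.64086940777906, 'R': array([[-0.00732486, -0.99996081, -0.0049721 ],
       [-0.98871788,  0.00798624, -0.14957667],
       [ 0.14961052,  0.00382038, -0.98873763]]), 't': array([-129.7568571 ,  592.62962783, 1411.57498725])}
{'vertical_fov': 61.4931051309255, 'cx': 319.7725320493461, 'cy': 233.85482784342642, 'mount': array([[-4.46692512e-04, -9.44910016e-01, -3.27329898e-01,
         8.46509071e+01],
       [ 9.99999885e-01, -4.79550817e-04,  1.96740643e-05,
         1.32677519e+00],
       [-1.75561541e-04, -3.27329852e-01,  9.44910121e-01,
        -1.19906819e+02],
       [ 0.00000000e+00,  0.00000000e+00,  0.00000000e+00,
         1.00000000e+00]])}
```

View pics/top0.png

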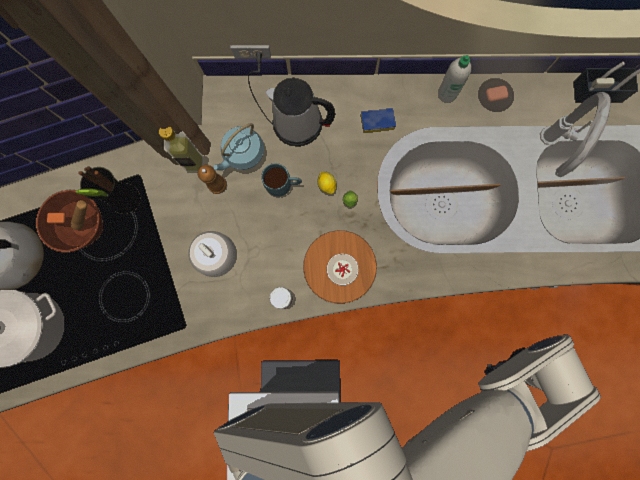

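View pics/scene0.png

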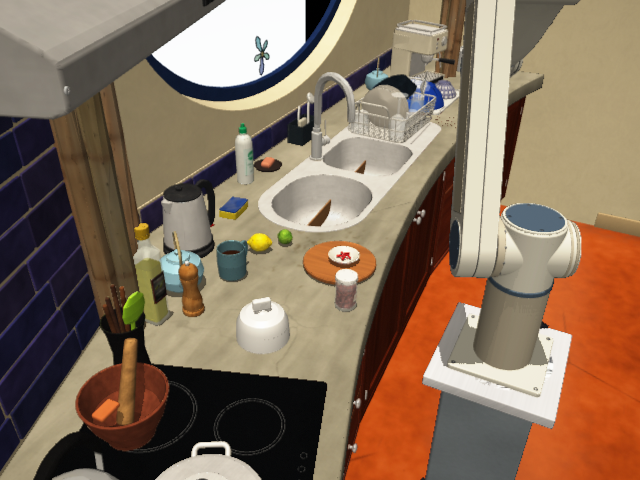

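The top view shows the bell at (212,254) with its bar near (207,250), the board at (340,267), the dish at (343,268), the jar at (280,298), the mug at (276,180) and the mill at (211,178). The scene view agrees with this layout.

```bash
cat > h.py <<'E'
import numpy as np,cv2
from station import *
from scipy.spatial.transform import Rotation as Ro
def ray(name,uv,z,obs=None):
    p=camera_params(name);f=240/np.tan(np.radians(p["vertical_fov"]/2))
    d=np.array([(uv[0]-p["cx"])/f,(uv[1]-p["cy"])/f,1.])
    if name=="wrist":
        M=p["mount"];R=Ro.from_rotvec(obs["ee_rot"]).as_matrix()
        c=R@M[:3,3]+obs["eef_pos"];d=R@M[:3,:3]@d
    else: c=-p["R"].T@p["t"];d=p["R"].T@d
    return c+d*(z-c[2])/d[2]
def totool(obs,target): # world delta -> tool units
    return Ro.from_rotvec(obs["ee_rot"]).as_matrix().T@(np.array(target)-obs["eef_pos"])/150
E
python3 - <<'E'
from h import *
im=cv2.imread("pics/top0.png");hsv=cv2.cvtColor(im,cv2.COLOR_BGR2HSV)
def blob(m,x0,x1,y0,y1):
    k=np.zeros_like(m);k[y0:y1,x0:x1]=m[y0:y1,x0:x1]
    c=max(cv2.findContours(k,0,1)[0],key=cv2.contourArea);return cv2.fitEllipse(c),c
br=cv2.inRange(hsv,(3,90,80),(20,255,255));e,_=blob(br,295,385,222,306);print("board",e,ray("top",e[0],20))
di=cv2.inRange(hsv,(0,0,170),(180,60,255));e,_=blob(di,320,365,250,290);print("dish",e,ray("top",e[0],41))
for n,p,z in(("handle",(207,250),116),("bell",(212,254),40),("jar",(280,298),100),("mug",(276,180),94),("mill",(207,172),160)):print(n,ray("top",p,z).round())
cv2.imwrite("pics/c.png",cv2.resize(im[220:290,180:270],None,fx=8,fy=8,interpolation=2))
o=get_obs();print(Ro.from_rotvec(o["ee_rot"]).as_matrix().round(3))
E
```

```text
board ((339.5597839355469, 266.5369873046875), (72.54305267333984, 72.72814178466797), 94.03412628173828) [ 514.20750185 -166.30972705   20.        ]
dish ((342.03076171875, 268.85418701171875), (30.0079402923584, 30.508514404296875), 70.70972442626953) [ 505.33561578 -173.08735666   41.        ]
handle [554. 205. 116.]
bell [552. 209.  40.]
jar [420.   2. 100.]
mug [760.  17.  94.]
mill [766. 201. 160.]
[[ 0.908  0.418 -0.001]
 [ 0.418 -0.908  0.001]
 [ 0.    -0.001 -1.   ]]
```

View pics/c.png

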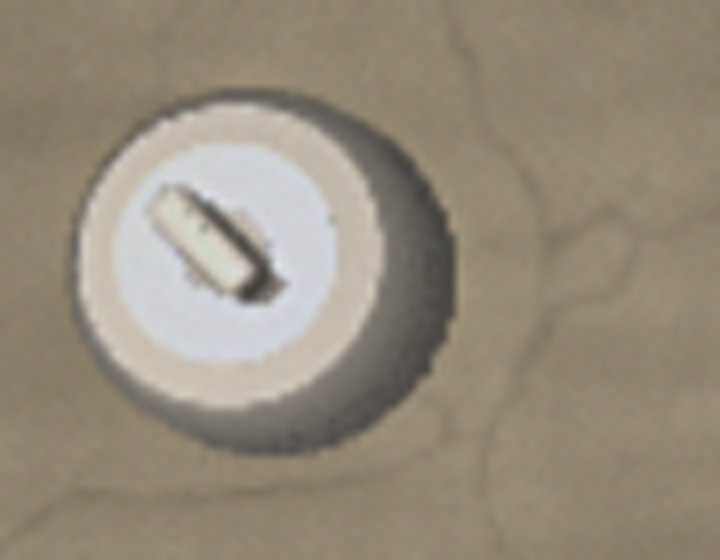

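The bar runs about 43° from world x (crop ends (170,200) to (245,280)). I'm setting out for it now, turning the tool 18.6° on the way.

play_rows(rows=[{"offset":[0.2,-0.2,0],"rot":[0,0,-0.05]},{"offset":[0.45,-0.44,0],"rot":[0,0,-0.1]},{"offset":[0.7,-0.68,0],"rot":[0,0,-0.1625]},{"offset":[0.9,-0.88,0],"rot":[0,0,-0.1625]},{"offset":[0.9,-0.88,0],"rot":[0,0,-0.1625]}], fingers=1)

```text
t: 0.6
eef_pos: [329.5, -386.3, 252.7]
ee_rot: [-2.914, -1.165, 0.0]
force: [-0.7, -0.9, -0.1]
gripper_width: 84.8
grasp_force: 0.0
```

play_rows(rows=[{"offset":[0.24,-0.12,0],"rot":[0,0,0]},{"offset":[0.48,-0.24,0],"rot":[0,0,0]},{"offset":[0.72,-0.36,0],"rot":[0,0,0]},{"offset":[0.95,-0.47,0],"rot":[0,0,0]}])

```text
t: 1.0
eef_pos: [384.3, -241.1, 253.2]
ee_rot: [2.92, 1.16, -0.0]
force: [1.3, -0.3, 0.5]
gripper_width: 85.2
grasp_force: 0.0
```

play_rows(rows=[{"offset":[0.24,-0.12,0],"rot":[0,0,0]},{"offset":[0.48,-0.24,0],"rot":[0,0,0]},{"offset":[0.72,-0.36,0],"rot":[0,0,0]},{"offset":[0.95,-0.47,0],"rot":[0,0,0]}])

```text
t: 1.4
eef_pos: [439.8, -91.8, 253.3]
ee_rot: [2.919, 1.16, 0.0]
force: [1.4, -0.6, -0.3]
gripper_width: 85.4
grasp_force: 0.0
```

play_rows(rows=[{"offset":[0.24,-0.12,0],"rot":[0,0,0]},{"offset":[0.48,-0.24,0],"rot":[0,0,0]},{"offset":[0.72,-0.36,0],"rot":[0,0,0]},{"offset":[0.95,-0.47,0],"rot":[0,0,0]}])

```text
t: 1.8
eef_pos: [495.2, 57.4, 253.2]
ee_rot: [2.919, 1.16, 0.0]
force: [-0.4, -0.5, -0.1]
gripper_width: 85.6
grasp_force: 0.0
```

play_rows(rows=[{"offset":[0.24,-0.12,0],"rot":[0,0,0]},{"offset":[0.48,-0.24,0],"rot":[0,0,0]},{"offset":[0.72,-0.36,0],"rot":[0,0,0]},{"offset":[0.95,-0.47,0],"rot":[0,0,0]},{"offset":[0.95,-0.47,0],"rot":[0,0,0]}])

```text
t: 2.3
eef_pos: [551.6, 208.6, 253.1]
ee_rot: [-2.917, -1.165, -0.003]
force: [0.7, 0.1, -0.7]
gripper_width: 85.5
grasp_force: 0.0
```

Run:
```python
from h import *
o=get_obs();im=snapshot("wrist");cv2.imwrite("pics/w1.png",im)
np.save("o1.npy",np.r_[o["eef_pos"],o["ee_rot"]])
print(o["t"],o["eef_pos"],Ro.from_rotvec(o["ee_rot"]).as_matrix().round(3),o["qpos"].round(2))
```

```text
2.3 [551.56897382 208.58361521 253.11781205] [[ 0.725  0.689  0.002]
 [ 0.689 -0.725  0.001]
 [ 0.002  0.    -1.   ]] [0.34 0.37 1.71 0.   1.06 1.15]
```

View pics/w1.png

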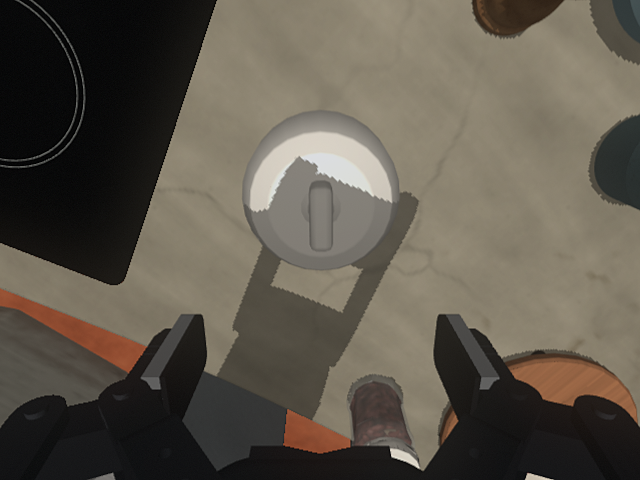

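The wrist view shows the bar at about (320,182) to (320,250), aligned with the tool's x to within a degree or so, with the rim circle centred near (321,190).

Run:
```python
from h import *
v=np.load("o1.npy");o=dict(eef_pos=v[:3],ee_rot=v[3:])
a=ray("wrist",(320.5,183),116,o);b=ray("wrist",(320.5,249),114,o);c=(a+b)/2
print(a,b,np.linalg.norm(a-b),c,totool(o,[c[0],c[1],101.5+3])*150)
l=ray("wrist",(309,216),116,o);r=ray("wrist",(332.5,216),116,o);print(np.linalg.norm(l-r))
u=ray("wrist",(322,110),30,o);d=ray("wrist",(322,270),60,o);print(u,d)
for px in((300,187),(322,200)):print(ray("wrist",px,116,o))
```

```text
[574.72840344 228.05983321 116.        ] [541.04789931 196.05261532 114.        ] 46.50632596970776 [557.88815137 212.05622426 115.        ] [  6.66173051   1.80041451 148.6325164 ]
15.605410364937867
[606.29819674 256.14111707  30.        ] [513.04313444 167.54557119  60.        ]
[563.67542264 235.88926437 116.        ]
[567.21991705 219.56977329 116.        ]
```

play_rows(rows=[{"offset":[0.045,0.012,0.15],"rot":[0,0,0]},{"offset":[0.045,0.012,0.3],"rot":[0,0,0]},{"offset":[0.045,0.012,0.5],"rot":[0,0,0]},{"offset":[0.045,0.012,0.7],"rot":[0,0,0]},{"offset":[0.045,0.012,0.7],"rot":[0,0,0]}], fingers=-0.2)

```text
t: 2.85
eef_pos: [553.0, 206.1, 144.6]
ee_rot: [-2.92, -1.159, 0.013]
force: [-0.3, -0.9, 1.2]
gripper_width: 34.1
grasp_force: 0.0
```

play_rows(rows=[{"offset":[0,0,0.08],"rot":[0,0,0]},{"offset":[0,0,0.16],"rot":[0,0,0]},{"offset":[0,0,0.25],"rot":[0,0,0]},{"offset":[0,0,0.25],"rot":[0,0,0]},{"offset":[0,0,0.25],"rot":[0,0,0]}], fingers=-0.4)

```text
t: 3.35
eef_pos: [555.8, 208.5, 110.7]
ee_rot: [-2.919, -1.161, 0.001]
force: [-0.1, -0.4, 0.1]
gripper_width: 25.6
grasp_force: 0.0
```

Run:
```python
from h import *
o=get_obs();im=snapshot("wrist");cv2.imwrite("pics/w2.png",im)
print(o["t"],o["eef_pos"],o["gripper_width"],o["grasp_force"],o["force"])
```

```text
3.35 [555.82247667 208.49746789 110.69920834] 25.569117546388004 0.0 [-0.1355566  -0.36309913  0.11969076]
```

View pics/w2.png

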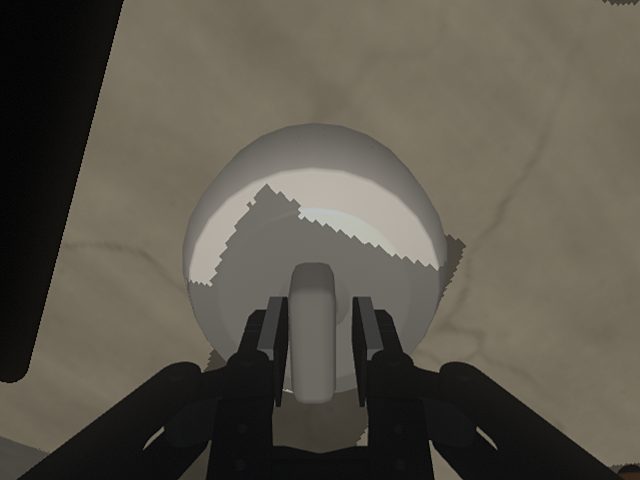

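The pads straddle the bar: bar columns 290–336, pad faces at 287 and 355. So the tool has to shift about 3 mm toward −y and 4 mm toward +x before I close in small steps.

play_rows(rows=[{"offset":[0.026,-0.018,0],"rot":[0,0,0]},{"offset":[0.026,-0.018,0],"rot":[0,0,0]},{"offset":[0.026,-0.018,0],"rot":[0,0,0]}])

```text
t: 3.7
eef_pos: [557.1, 213.5, 111.2]
ee_rot: [2.919, 1.161, 0.001]
force: [0.8, 0.0, -0.0]
gripper_width: 25.6
grasp_force: 0.0
```

play_rows(rows=[{"offset":[0,0,0],"rot":[0,0,0]},{"offset":[0,0,0],"rot":[0,0,0]},{"offset":[0,0,0],"rot":[0,0,0]}], fingers=-0.58)

```text
t: 4.0
eef_pos: [556.8, 213.1, 110.9]
ee_rot: [2.919, 1.161, -0.0]
force: [1.2, -0.3, -0.3]
gripper_width: 18.0
grasp_force: 0.0
```

play_rows(rows=[{"offset":[0,0,0],"rot":[0,0,0]},{"offset":[0,0,0],"rot":[0,0,0]},{"offset":[0,0,0],"rot":[0,0,0]}], fingers=-0.63)

```text
t: 4.3
eef_pos: [556.9, 213.1, 110.9]
ee_rot: [2.919, 1.161, -0.0]
force: [0.3, -1.0, 1.2]
gripper_width: 16.5
grasp_force: 7.7
```

play_rows(rows=[{"offset":[0,0,0],"rot":[0,0,0]},{"offset":[0,0,0],"rot":[0,0,0]},{"offset":[0,0,0],"rot":[0,0,0]}], fingers=-0.65)

```text
t: 4.6
eef_pos: [557.0, 213.1, 110.9]
ee_rot: [2.919, 1.161, 0.0]
force: [-0.0, -0.6, 1.7]
gripper_width: 15.0
grasp_force: 28.3
```

play_rows(rows=[{"offset":[0,0,-0.02],"rot":[0,0,0]},{"offset":[0,0,-0.06],"rot":[0,0,0]},{"offset":[0,0,-0.12],"rot":[0,0,0]},{"offset":[0,0,-0.2],"rot":[0,0,0]},{"offset":[0,0,-0.24],"rot":[0,0,0]}])

```text
t: 5.1
eef_pos: [557.6, 213.4, 148.6]
ee_rot: [2.919, 1.161, 0.003]
force: [0.2, 0.8, -2.5]
gripper_width: 15.0
grasp_force: 28.0
```

play_rows(rows=[{"offset":[0,0,-0.1],"rot":[0,0,0]},{"offset":[0,0,-0.22],"rot":[0,0,0]},{"offset":[0,0,-0.36],"rot":[0,0,0]},{"offset":[0,0,-0.5],"rot":[0,0,0]},{"offset":[0,0,-0.56],"rot":[0,0,0]}])

```text
t: 5.6
eef_pos: [557.8, 213.5, 233.8]
ee_rot: [2.919, 1.161, 0.006]
force: [0.5, 0.7, -1.7]
gripper_width: 15.6
grasp_force: 28.1
```

Run:
```python
from h import *
o=get_obs();im=snapshot("wrist");cv2.imwrite("pics/w3.png",im)
print(o["t"],o["eef_pos"],o["gripper_width"],o["grasp_force"],o["force"],o["wrist_torque"])
print(totool(o,[505.3,-173.1,230])*1)
```

```text
5.6 [557.81841514 213.47493276 233.79993224] 15.621626211933357 28.07078719139099 [ 0.49814805  0.68004226 -1.69955656] [ 0.04177332 -0.02452199  0.02710752]
[-2.0241872   1.63317134  0.02076066]
```

View pics/w3.png

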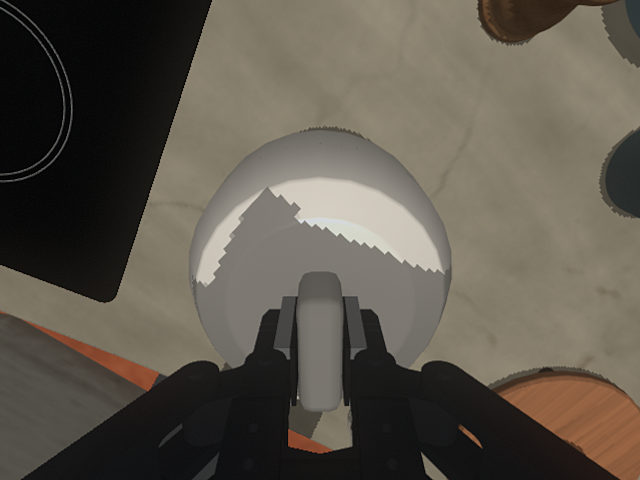

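The bell is held upright; the view shows the bar between the pads at (320,340) and the shell symmetric about column 320. Next I carry it smoothly over the dish.

play_rows(rows=[{"offset":[-0.06,0.05,0],"rot":[0,0,0]},{"offset":[-0.18,0.145,0],"rot":[0,0,0]},{"offset":[-0.34,0.275,0],"rot":[0,0,0]},{"offset":[-0.52,0.42,0],"rot":[0,0,0]},{"offset":[-0.7,0.565,0],"rot":[0,0,0]}])

```text
t: 6.15
eef_pos: [537.2, 77.6, 229.4]
ee_rot: [-2.919, -1.161, 0.004]
force: [0.6, -0.5, -2.5]
gripper_width: 15.4
grasp_force: 28.1
```

play_rows(rows=[{"offset":[-0.18,0.145,0],"rot":[0,0,0]},{"offset":[-0.36,0.29,0],"rot":[0,0,0]},{"offset":[-0.54,0.435,0],"rot":[0,0,0]},{"offset":[-0.72,0.58,0],"rot":[0,0,0]},{"offset":[-0.86,0.695,0],"rot":[0,0,0]}])

```text
t: 6.65
eef_pos: [514.7, -87.1, 229.5]
ee_rot: [-2.919, -1.159, 0.004]
force: [0.4, -0.7, -3.0]
gripper_width: 15.3
grasp_force: 28.1
```

play_rows(rows=[{"offset":[-0.14,0.115,0],"rot":[0,0,0]},{"offset":[-0.26,0.21,0],"rot":[0,0,0]},{"offset":[-0.36,0.29,0],"rot":[0,0,0]},{"offset":[-0.43,0.35,0],"rot":[0,0,0]},{"offset":[-0.46,0.373,0],"rot":[0,0,0]}])

```text
t: 7.15
eef_pos: [503.8, -174.2, 230.0]
ee_rot: [-2.919, -1.158, 0.002]
force: [0.4, -0.3, -3.6]
gripper_width: 15.7
grasp_force: 28.1
```

play_rows(rows=[{"offset":[0,0,0],"rot":[0,0,0]},{"offset":[0,0,0],"rot":[0,0,0]},{"offset":[0,0,0],"rot":[0,0,0]}])

```text
t: 7.45
eef_pos: [504.8, -172.3, 230.7]
ee_rot: [-2.919, -1.162, 0.0]
force: [0.5, -0.2, -2.5]
gripper_width: 15.5
grasp_force: 28.1
```

Run:
```python
from h import *
o=get_obs();im=snapshot("scene");cv2.imwrite("pics/s3.png",cv2.resize(im[120:340,200:480],None,fx=2.6,fy=2.6))
print(o["t"],o["eef_pos"],o["gripper_width"],o["grasp_force"],o["force"],o["wrist_torque"])
print(totool(o,[505.3,-173.1,130.9+35]))
im0=cv2.imread("pics/scene0.png");h=cv2.cvtColor(im0,cv2.COLOR_BGR2HSV)
m=cv2.inRange(h,(0,0,170),(180,60,255));k=np.zeros_like(m);k[240:270,322:366]=m[240:270,322:366]
c=cv2.convexHull(max(cv2.findContours(k,0,1)[0],key=cv2.contourArea));e=cv2.fitEllipse(c);print(e,cv2.boundingRect(c),ray("scene",e[0],41),ray("scene",e[0],36))
```

```text
7.45 [ 504.76367894 -172.26207166  230.7212593 ] 15.49456330182896 28.10181498527527 [ 0.48806032 -0.21769139 -2.48597554] [-0.01307199  0.00205854 -0.05209571]
[-0.00124975  0.00667015  0.43213934]
((343.5539245605469, 254.20489501953125), (17.19883918762207, 30.478702545166016), 93.66924285888672) (328, 246, 31, 18) [ 503.54336371 -168.83026812   41.        ] [ 506.48688728 -175.85792443   36.        ]
```

View pics/s3.png

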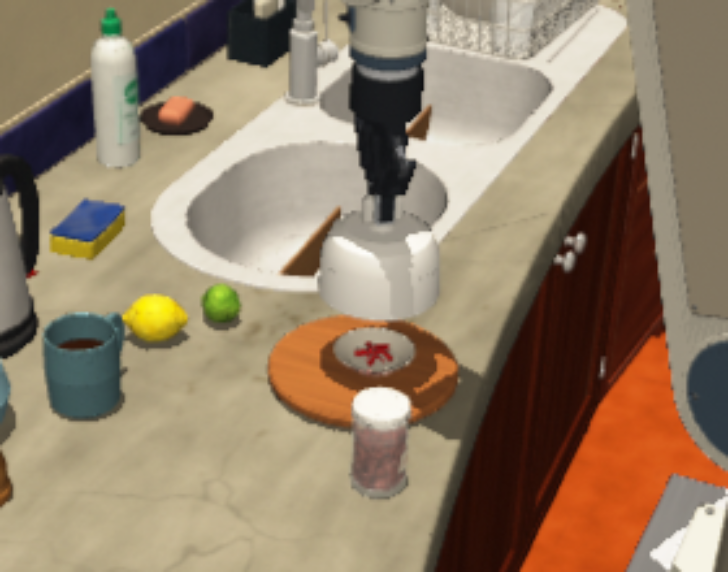

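The bell hangs upright directly above the dish: in the crop the dish is at (375,350) and the bell at (380,265). The dish estimates from both cameras agree to within 4 mm of the tool, against a clearance of 17 mm, so I'm going down.

play_rows(rows=[{"offset":[0,0,0.06],"rot":[0,0,0]},{"offset":[0,0,0.16],"rot":[0,0,0]},{"offset":[0,0,0.26],"rot":[0,0,0]},{"offset":[0,0,0.33],"rot":[0,0,0]},{"offset":[0,0,0.36],"rot":[0,0,0]}])

```text
t: 8.0
eef_pos: [504.1, -172.5, 175.4]
ee_rot: [-2.918, -1.161, 0.002]
force: [-0.8, -0.4, -3.2]
gripper_width: 15.5
grasp_force: 28.1
```

play_rows(rows=[{"offset":[0,0,0.08],"rot":[0,0,0]},{"offset":[0,0,0.16],"rot":[0,0,0]},{"offset":[0,0,0.23],"rot":[0,0,0]},{"offset":[0,0,0.26],"rot":[0,0,0]},{"offset":[0,0,0.26],"rot":[0,0,0]}])

```text
t: 8.5
eef_pos: [504.3, -172.8, 136.9]
ee_rot: [-2.918, -1.16, 0.002]
force: [0.3, 0.7, -3.2]
gripper_width: 15.6
grasp_force: 28.1
```

play_rows(rows=[{"offset":[0,0,0.005],"rot":[0,0,0]},{"offset":[0,0,0.01],"rot":[0,0,0]},{"offset":[0,0,0.015],"rot":[0,0,0]},{"offset":[0,0,0.015],"rot":[0,0,0]},{"offset":[0,0,0.015],"rot":[0,0,0]}])

```text
t: 9.0
eef_pos: [504.8, -173.0, 135.8]
ee_rot: [2.919, 1.161, 0.0]
force: [-0.3, -0.1, -3.1]
gripper_width: 15.7
grasp_force: 28.1
```

play_rows(rows=[{"offset":[0,0,0.005],"rot":[0,0,0]},{"offset":[0,0,0.01],"rot":[0,0,0]},{"offset":[0,0,0.015],"rot":[0,0,0]},{"offset":[0,0,0.02],"rot":[0,0,0]},{"offset":[0,0,0.02],"rot":[0,0,0]}])

```text
t: 9.5
eef_pos: [504.6, -173.0, 132.4]
ee_rot: [-2.919, -1.161, 0.0]
force: [0.2, 1.4, -2.7]
gripper_width: 15.4
grasp_force: 28.1
```

play_rows(rows=[{"offset":[0,0,0.003],"rot":[0,0,0]},{"offset":[0,0,0.006],"rot":[0,0,0]},{"offset":[0,0,0.006],"rot":[0,0,0]},{"offset":[0,0,0.006],"rot":[0,0,0]}])

```text
t: 9.9
eef_pos: [504.8, -173.0, 131.7]
ee_rot: [-2.919, -1.161, 0.0]
force: [-0.4, 0.1, -2.4]
gripper_width: 15.4
grasp_force: 28.1
```

play_rows(rows=[{"offset":[0,0,0.003],"rot":[0,0,0]},{"offset":[0,0,0.006],"rot":[0,0,0]},{"offset":[0,0,0.006],"rot":[0,0,0]},{"offset":[0,0,0.006],"rot":[0,0,0]}])

```text
t: 10.3
eef_pos: [504.8, -173.0, 130.9]
ee_rot: [2.919, 1.161, 0.0]
force: [-0.4, -0.1, 0.5]
gripper_width: 15.8
grasp_force: 28.4
```

play_rows(rows=[{"offset":[0,0,0.002],"rot":[0,0,0]},{"offset":[0,0,0.002],"rot":[0,0,0]},{"offset":[0,0,0.002],"rot":[0,0,0]}])

```text
t: 10.6
eef_pos: [504.8, -173.0, 130.9]
ee_rot: [2.919, 1.161, 0.0]
force: [-2.0, 1.3, 5.6]
gripper_width: 15.7
grasp_force: 29.2
```

The board now carries the bell, with about 8 N of contact. I open gently and back off upward.

play_rows(rows=[{"offset":[0,0,0],"rot":[0,0,0]},{"offset":[0,0,0],"rot":[0,0,0]},{"offset":[0,0,0],"rot":[0,0,0]}], fingers=-0.6)

```text
t: 10.9
eef_pos: [504.9, -173.1, 130.4]
ee_rot: [2.919, 1.161, 0.0]
force: [-0.4, 0.6, 0.3]
gripper_width: 17.2
grasp_force: 0.0
```

play_rows(rows=[{"offset":[0,0,0],"rot":[0,0,0]},{"offset":[0,0,0],"rot":[0,0,0]},{"offset":[0,0,0],"rot":[0,0,0]},{"offset":[0,0,0],"rot":[0,0,0]}], fingers=-0.2)

```text
t: 11.3
eef_pos: [504.8, -173.0, 130.5]
ee_rot: [-2.919, -1.161, -0.0]
force: [-0.7, -0.3, -0.4]
gripper_width: 34.4
grasp_force: 0.0
```

play_rows(rows=[{"offset":[0,0,-0.05],"rot":[0,0,0]},{"offset":[0,0,-0.15],"rot":[0,0,0]},{"offset":[0,0,-0.35],"rot":[0,0,0]},{"offset":[0,0,-0.6],"rot":[0,0,0]},{"offset":[0,0,-0.8],"rot":[0,0,0]}])

```text
t: 11.8
eef_pos: [505.0, -173.1, 252.8]
ee_rot: [2.919, 1.16, 0.001]
force: [0.2, 1.0, -0.1]
gripper_width: 34.5
grasp_force: 0.0
```

Run:
```python
from h import *
o=get_obs();a=snapshot("wrist");b=snapshot("scene")
cv2.imwrite("pics/f.png",np.hstack([cv2.resize(a,(400,300)),cv2.resize(b[120:345,190:490],(400,300))]))
print(o["t"],o["eef_pos"],o["gripper_width"],o["force"])
```

```text
11.8 [ 504.97961357 -173.0750415   252.78337512] 34.500247714906244 [ 0.16465306  1.0367797  -0.08694116]
```

View pics/f.png

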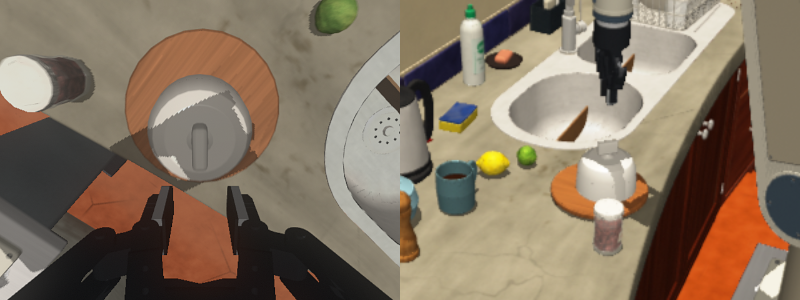

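The bell stands flat on the board (wrist (200,130), scene (605,175)) with the dish hidden under it. The jar and mug look unmoved, and the gripper is clear.

```bash
python3 -c "
from station import *
print(finish_job())"
```

```text
the job is handed in; nothing more can be done
None
```

The bell was set down softly and stands flat on the board over the chilli dish; the jar, mug and mill were not touched, and I handed the job in at about 12 s of the 46 s allowed.

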